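Milk frother out of its stand and into the mug

TASK

Get the milk frother ready in the mug: draw it out of its slanted stand, turn it upright with the whisk end straight down, and lower the whisk into the white mug, well below the rim but touching neither the bottom nor the sides. Finish while still holding it there, keeping it still. Leave the mug and the things around it standing where they are.

Things in the scene. Friction and masses are not known exactly. Their poses are not given: they have to be found in the camera images.
- frother_handle (a point): Centre of the handle of the loose frother, a straight stick 200 mm long: black square handle 28 x 28 mm with flat sides, 130 mm long. The point is on the axis, 65 mm from the handle's top end and 135 mm from the whisk's lower end. z axis: along the frother, from whisk to handle top; x, y: square to the flat sides, y level at the start.
- whisk_tip (a point): Centre of the lower end of the frother's whisk, on its axis; axes as for the handle. The steel whisk is 22 mm wide and 8 mm high; a thin steel shaft (4 mm, 62 mm long) joins it to the handle.
- stand_seat (a point): Closed lower end of the stand's square steel sleeve, on its axis, 34 mm above the worktop; the whisk rests there at the start. The sleeve is 31 mm wide inside, 37 outside, 85 deep and leans 40 degrees from vertical toward -x of the stand (axes level). The frother lies in it with 3 mm play and comes clear when drawn 85 mm along the sleeve.
- mug_centre (a point): Centre of the white mug's bowl, 45 mm above the worktop. The loose mug is 80 mm wide and 91 mm high, open inside to a radius of about 30 mm, with its inner floor 7 mm above the worktop; its handle sticks out to 72 mm from this point along -y of the mug.
- yoghurt_pot: Bystander: yoghurt pot with a lid, 72 mm wide, 71 mm high; origin under its centre.
- lemon_a: Bystander: lemon, 78 x 55 x 56 mm; origin at its underside.
- lemon_b: Bystander: lemon, 67 x 54 x 54 mm; origin at its underside.
- tuna_tin: Bystander: low round tin, 86 mm wide, 40 mm high; origin under its centre.
- teaspoon: Bystander: teaspoon lying flat, 139 x 30 x 10 mm; origin under its centre.
- frother: The whole frother, 70 to 140 g; its origin is the lower end of the whisk and its z axis runs up to the handle's top.
- frother_stand: The stand, which cannot be moved: base plate with a bright steel top and black rim, 150 x 90 x 12 mm, origin under its centre; the sleeve leans toward its -x. From the mouth a 20 mm wide tongue runs along the underside of the handle to 141 mm from the seat; the last 59 mm of the handle are free on all sides.
- mug: The whole mug; origin at its underside, z up; the axis of its bowl lies 16 mm along +y from it.

How it is judged (in metres and radians):
On the way:
1. the frother is drawn out of the stand's sleeve, clear of the stand and held by the fingers (distance between whisk_tip and stand_seat above 0.09 m and height (world z) of whisk_tip above 0.06 m and contact force between frother and frother_stand below 0.1 N and contact force between the fingers and frother above 0.5 N), for 0.1 s.
At the end, for the whole second after the job is handed in: the fingers hold the frother still and upright (within 12 degrees), the lower end of its whisk below 80 mm and within 28 mm of the mug's axis, touching neither mug nor stand; the mug stands upright within 30 mm of where it was (contact force between the fingers and frother above 0.5 N and angle between frother's own z axis and vertical below 0.21 rad and height (world z) of frother_handle above 0.12 m and horizontal distance between whisk_tip and mug_centre below 0.028 m and height (world z) of whisk_tip between 0.007 and 0.08 m and contact force between frother and mug below 0.1 N and contact force between frother and frother_stand below 0.1 N and linear speed of frother below 0.02 m/s and angle between mug's own z axis and vertical below 0.05 rad and distance of mug_centre from where it was at the start of the episode below 0.03 m); the arm keeps its last pose, push and grip.
It fails at once if the mug is tipped or pushed away (angle between mug's own z axis and vertical above 0.35 rad or distance of mug_centre from where it was at the start of the episode above 0.03 m).
It fails at once if a bystander is pushed away (distance of any of yoghurt_pot, tuna_tin from where it was at the start of the episode above 0.03 m or distance of any of lemon_a, lemon_b, teaspoon from where it was at the start of the episode above 0.04 m).
It also fails if it takes over 42 s, if anything falls off the work surface, if the arm or the gripper's body presses on something with over 40 N, if the wrist force passes 120 N, or if a joint passes its speed limit or range.

ROBOT

A 7-joint arm with a two-finger parallel gripper is mounted at the origin on a cart in front of the work surface, level with it; the furniture and walls round the work are solid. World frame = base frame: x ahead of the robot, y to its left, z up, the work surface at z = 0. Lengths are in mm, angles in rad, forces in N, time in s.
With the tool pointing down it reaches from about 425 to 825 mm from the base axis. Payload 3.6 kg.
Tool frame: the origin (TCP) lies midway between the tips of the shut fingers; the grasp point (between the pads) lies 19 mm behind it; z points along the fingers, y is the line along which they close (so a half turn about z gives the same grasp; the last joint's range is limited). The gripper opens to 93 mm and grips with 3 to 60 N. Pads are 15 mm wide; open, the fingers measure 128 mm over their backs; the gripper's body (75 mm by 188 mm) begins 65 mm behind the grasp point.
Start: joints at [1.258, 0.615, -0.013, 1.423, 0.008, 1.103, -0.04], TCP at [183.264, -623.599, 218.64] pointing down, gripper open.
Joint ranges: [-3.12, 3.12], [-0.3, 2.06], [-1.34, 1.32], [0.26, 2.42], [-1.36, 4.5], [0.01, 1.98], [-2.84, 2.84]. Speed limits (rad/s): [2.79, 2.79, 3.14, 3.14, 3.14, 3.14, 3.14].

INTERFACE

Orientations are given as a unit quaternion [w, x, y, z].
In Python, from bench import * gives the robot as it stands. The module is installed in compiled form; this text tells all that it offers.
- The arm moves only by the tool arm_command, never from a script. Its argument "steps" is a list of rows, each a list of 3 entries, a list of its own where there are three numbers: the shift along the world's x, y, z in cm, then the turn, a rotation vector about the world's x, y, z in rad, then the opening, from 0 (shut) to 1 (fully open). In form: [[[x, y, z], [wx, wy, wz], gripper], ...]. A call has exactly 8 rows; each row shifts and turns the commanded pose from where the row before left it; what a row does not reach is not made up. A row lasts 1/10 s, in which the tool goes at most 50 mm and 8.59 degrees, less where a joint would pass 70% of its speed; a pose out of reach is approached as far as the arm can. A call with a gripper value outside its range is refused whole. The fingers move at their own pace and stop on an object; "grip_force" is the grip in N (left out, the last holds). Time passes only in rows, so rows that do not move let the fingers close, or fill a call up. It gives the time, the measured TCP pose, the force and the opening at its end, in the units of the state.
- state(): the state, without advancing time (a new reading comes with each control period).
- get_image(name): name is "scene" or "top" or "wrist"; returns (picture, depth): 420x560x3 uint8, blue, green, red; 420x560 float32, mm along the optical axis (not along the pixel's ray), 0 where there is no reading.
- camera_info(name): a dict with "K" (3x3 intrinsics, pixels), "rvec" (rotation vector, rad) and "tvec" (3), from world to camera coordinates, as OpenCV has them. Camera axes: x right, y down, z forward; pixel columns grow to the right and rows downward; lengths in mm; the calibration is good to about 2 mm. The wrist camera is an equidistant fisheye: a pixel r from the principal point sees the ray r / f radians off the axis. A picture is of the moment at which its call begins: read the wrist's pose just before it. camera_info takes no time and is no camera call; for the wrist camera it gives the pose at the moment of the call.
- hand_in(): hands the job in, once; it reports no verdict.
The state is a dict: "clock": time; "joint_pos": joint angles; "qd": joint speeds; "effort": joint torques, N m; "position": TCP position; "tool_rot": TCP orientation; "ft_force": force on the tool from outside, world axes, zero at the start; "torque": the same for the moment, N m; "width": opening from 0.0 (shut) to 1.0 (fully open).
Only numpy, scipy, OpenCV 4.12 (cv2) and the standard library are available. Lean on these libraries where they do the work, as an engineer would, in place of code of your own. Each camera call takes 0.05 s, during which the arm holds its last target. There are 200 camera calls.

## Working session

There is one attempt and no reset: what is moved stays moved. The work goes in short steps, Python scripts to look and compute and a tool call to move; the robot and the scene stay as the last step left them, time stands still between calls to the robot, and variables do not carry over. Pictures are saved under pics/ and viewed, on a budget of 10 in all, crops included, one or two more only if the job needs it, and the job is handed in when it is done.

Besides the shell and the picture viewer there is one more tool, called as name(argument=value, ...) on one line, values as JSON. arm_command: Moves the arm, as the interface text tells. Its arguments: {"type":"object","properties":{"steps":{"type":"array"},"grip_force":{"type":"number"}},"required":["steps"]}

```bash
mkdir -p pics; python3 - <<'E'
from bench import *
import cv2,numpy as np
print(state())
for n in ("scene","top"):
    im,d=get_image(n); cv2.imwrite(f"pics/{n}0.png",im); np.save(f"{n}0.npy",d)
    print(n,camera_info(n))
E
```

```text
{'clock': 0.0, 'joint_pos': array([ 1.2584836 ,  0.61589098, -0.01262   ,  1.42489654,  0.00813465,
        1.10340374, -0.04039128]), 'qd': array([ 0.00083771, -0.00076515, -0.00089178, -0.00037751,  0.00013203,
       -0.00155932,  0.00184325]), 'effort': array([ 8.30414410e-05, -4.58936763e+01,  2.08818829e-01, -1.65743369e+01,
       -6.11839816e-02,  2.05007312e-02,  2.17070897e-04]), 'position': array([ 183.03581204, -622.86778569,  217.50029938]), 'tool_rot': array([-1.25584528e-03,  9.89798765e-01,  1.42466776e-01, -2.13811151e-04]), 'ft_force': array([-0.72433164, -0.3365691 ,  0.73210033]), 'torque': array([-0.04843978, -0.01848073,  0.00790809]), 'width': 1.0012688886540697}
scene {'K': array([[473.26113559,   0.        , 273.12161782],
       [  0.        , 473.26113559, 210.5330762 ],
       [  0.        ,   0.        ,   1.        ]]), 'rvec': array([ 1.29584523, -2.21845918,  0.92862433]), 'tvec': array([ 421.79045014,  381.35611269, 1145.93883097])}
top {'K': array([[457.41203938,   0.        , 279.17547107],
       [  0.        , 457.41203938, 210.30283845],
       [  0.        ,   0.        ,   1.        ]]), 'rvec': array([ 2.16230613, -2.1364712 ,  0.15512048]), 'tvec': array([ 147.13317983,  569.54181518, 1337.20001452])}
```

View pics/scene0.png

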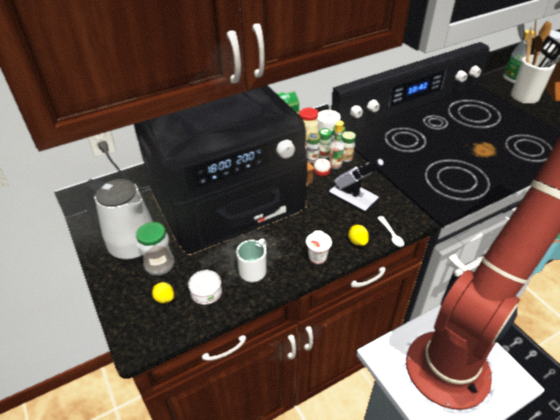

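View pics/top0.png

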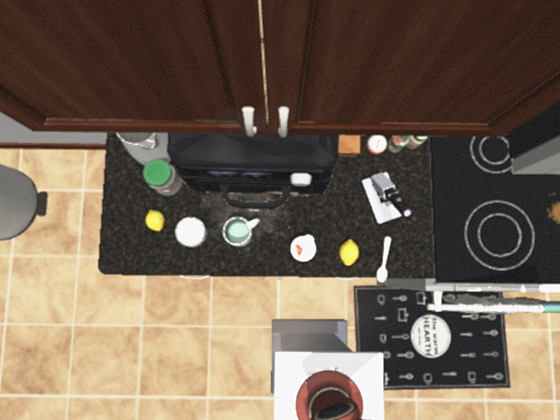

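The scene view shows the mug at (251,261), the stand and frother at (350,185), the yoghurt pot at (318,247), lemons at (358,235) and (163,293), the tin at (205,287) and the teaspoon at (391,232). In the top view the mug is at (238,231) and the frother runs from about (380,182) to (407,212). Next I'll crop closer and measure with depth.

```bash
cat > h.py <<'E'
from bench import *
import cv2,numpy as np
from scipy.spatial.transform import Rotation as R
def cloud(n,d):
    c=camera_info(n);K=c['K'];Rm=cv2.Rodrigues(c['rvec'])[0]
    v,u=np.mgrid[:420,:560]
    P=np.dstack([(u-K[0,2])*d/K[0,0],(v-K[1,2])*d/K[1,1],d])
    return (P-c['tvec'].ravel())@Rm
def proj(n,p):
    c=camera_info(n);return cv2.projectPoints(np.float64(p).reshape(-1,1,3),c['rvec'],c['tvec'],c['K'],None)[0].reshape(-1,2)
E
python3 - <<'E'
from h import *
cs=[]
for n,(x,y) in dict(scene=(315,140),top=(350,160)).items():
    im=cv2.imread(f'pics/{n}0.png');d=np.load(n+'0.npy');W=cloud(n,d)
    cs.append(cv2.resize(im[y:y+75,x:x+75],(400,400),interpolation=cv2.INTER_CUBIC))
    # mug / objects: points by region
    for nm,(u,v) in (dict(mug=(251,261),pot=(318,247),lemA=(358,235),tin=(205,287),stand=(350,200),spoon=(391,232),ball=(380,162)) if n=='scene' else dict(mug=(238,231),pot=(303,248),lem=(349,252),tin=(190,232),base=(375,212),hand=(395,198),ball=(407,212),spoon=(385,265))).items():
        print(n,nm,W[v,u].round())
    # black handle and bright base masks
    hsv=cv2.cvtColor(im,cv2.COLOR_BGR2HSV)
    r=np.zeros(d.shape,bool);r[y:y+75,x:x+75]=1
    Z=W[...,2]
    m=r&(hsv[...,2]<70)&(Z>60)&(Z<300)&(W[...,0]<720)
    print('dark pts',m.sum()); 
    q=W[m]; c=np.median(q,0); print(c.round(), q.min(0).round(),q.max(0).round())
    b=r&(hsv[...,2]>140)&(abs(Z-12)<8); q=W[b]
    print('base',b.sum(),cv2.minAreaRect(np.float32(q[:,:2])) if b.sum()>10 else '')
    # mug rim
    t=(abs(Z-91)<6)&(hsv[...,2]>100)&(np.hypot(W[...,0]-W[(261 if n=='scene' else 231),(251 if n=='scene' else 238),0],W[...,1]-W[(261 if n=='scene' else 231),(251 if n=='scene' else 238),1])<110)
    q=W[t]; print('rim',t.sum(),q.min(0).round(),q.max(0).round(), cv2.minEnclosingCircle(np.float32(q[:,:2])))
cv2.imwrite('pics/crop0.png',np.hstack(cs))
E
```

```text
scene mug [529. 263.   8.]
scene pot [432.  96.  71.]
scene lemA [427. -42.  52.]
scene tin [485. 423.  40.]
scene stand [ 593. -137.   15.]
scene spoon [ 417. -166.    8.]
scene ball [ 545. -193.  184.]
dark pts 280
[ 577. -169.  142.] [ 532. -191.   60.] [ 619. -151.  194.]
base 589 ((684.4959106445312, -182.4427032470703), (154.81674194335938, 306.5320129394531), 81.38381958007812)
rim 126 [458. 233.  85.] [541. 314.  94.] ((497.7626953125, 270.25433349609375), 44.023094177246094)
top mug [506. 279.  13.]
top pot [454.  83.  68.]
top lem [444. -52.  58.]
top tin [499. 421.  34.]
top base [ 570. -141.    9.]
top hand [ 591. -168.  150.]
top ball [ 546. -189.  187.]
top spoon [ 409. -169.    7.]
dark pts 255
[ 579. -171.  156.] [ 536. -204.   66.] [ 628. -151.  195.]
base 704 ((616.4722290039062, -164.0382843017578), (147.1970672607422, 85.73687744140625), 19.74461555480957)
rim 90 [461. 235.  85.] [540. 313.  96.] ((499.6883544921875, 274.95819091796875), 40.31157302856445)
```

View pics/crop0.png

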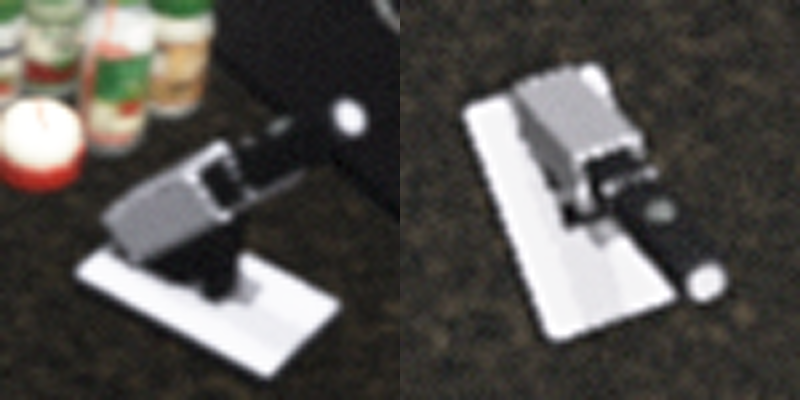

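Depth in both views agrees. The mug axis is at about (500,274). The stand base is at (616,-164), with its long axis 19.7° from world x. The frother leans along u≈(-.605,-.217,.766) with its top end at about (546,-190,187). I'll grip the handle end coaxially, with the tool tilted 40°, and move to the pre-grasp pose now.

arm_command(steps=[[[2.9, 3.8, 0.4], [0, 0, 0.0075], 1], [[2.9, 3.8, 0.4], [0, 0, 0.0075], 1], [[2.9, 3.8, 0.4], [0, 0, 0.0075], 1], [[2.9, 3.8, 0.4], [0, 0, 0.0075], 1], [[2.9, 3.8, 0.4], [0, 0, 0.0075], 1], [[2.9, 3.8, 0.4], [0, 0, 0.0075], 1], [[2.9, 3.8, 0.4], [0, 0, 0.0075], 1], [[2.9, 3.8, 0.4], [0, 0, 0.0075], 1]])

```text
clock: 0.9
position: [415.9, -317.8, 250.6]
tool_rot: [-0.0, 0.985, 0.172, -0.0]
ft_force: [0.7, 0.5, -0.3]
width: 1.001
```

arm_command(steps=[[[1.2, 1.4, 0], [0.03, -0.082, 0], 1], [[1.2, 1.4, 0], [0.03, -0.082, 0], 1], [[1.2, 1.4, 0], [0.03, -0.082, 0], 1], [[1.2, 1.4, 0], [0.03, -0.082, 0], 1], [[1.2, 1.4, 0], [0.03, -0.082, 0], 1], [[1.2, 1.4, 0], [0.03, -0.082, 0], 1], [[1.2, 1.4, 0], [0.03, -0.082, 0], 1], [[1.2, 1.4, 0], [0.03, -0.082, 0], 1]])

```text
clock: 1.7
position: [511.3, -207.1, 250.8]
tool_rot: [-0.06, 0.925, 0.162, 0.338]
ft_force: [0.2, -0.2, -0.6]
width: 1.0
```

```bash
python3 - <<'E'
from h import *
s=state();print(s['clock'],s['position'].round(1),s['joint_pos'].round(2))
Rm=R.from_quat(np.roll(s['tool_rot'],-1)).as_matrix();print(Rm.round(3))
im,d=get_image('wrist');c=camera_info('wrist');print(c)
cv2.imwrite('pics/w1.png',im);np.save('w1.npy',d)
W=cloud('top',np.load('top0.npy'))
# oven front: tall points near the mug
m=(W[...,2]>150)&(W[...,2]<500)&(abs(W[...,1]-274)<180)&(W[...,0]<800)&(W[...,0]>350)
q=W[m];print('tall near mug',m.sum(),np.percentile(q,[0,2,50,98],axis=0).round())
E
```

```text
1.7 [ 511.3 -207.1  250.8] [ 1.13  0.39 -0.62  2.09 -0.86  0.44  0.11]
[[ 0.719  0.34   0.606]
 [ 0.258 -0.941  0.221]
 [ 0.645 -0.002 -0.764]]
{'K': array([[325.1922621 ,   0.        , 282.05064074],
       [  0.        , 325.1922621 , 208.78267988],
       [  0.        ,   0.        ,   1.        ]]), 'rvec': array([ 2.24036332, -1.57378085,  0.36054683]), 'tvec': array([-364.38580309,  501.50212379,  219.66690422])}
tall near mug 8086 [[551.  94. 150.]
 [566. 101. 159.]
 [644. 251. 352.]
 [700. 416. 493.]]
```

View pics/w1.png

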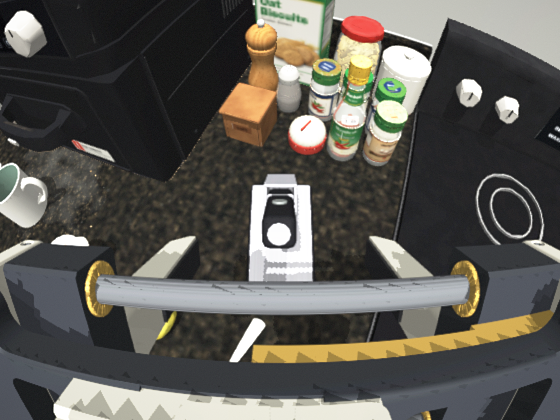

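The wrist view shows the frother's white end at (279,236), with the handle centred on column ~278 and running up the image along the stand. I'll compute the lateral offset from the tool axis.

```bash
python3 - <<'E'
from h import *
s=state();p=s['position'];Rm=R.from_quat(np.roll(s['tool_rot'],-1)).as_matrix()
c=camera_info('wrist');K=c['K'];Rc=cv2.Rodrigues(c['rvec'])[0];o=-Rc.T@c['tvec'].ravel()
print('cam in tool',(Rm.T@(o-p)).round(1))
d=np.load('w1.npy');im=cv2.imread('pics/w1.png')
v,u=np.mgrid[:420,:560];x=(u-K[0,2])/K[0,0];y=(v-K[1,2])/K[1,1];r=np.hypot(x,y)+1e-9
D=np.dstack([x/r*np.tan(r),y/r*np.tan(r),np.ones_like(r)])*d[...,None]
T=((D-c['tvec'].ravel())@Rc); L=(T-p)@Rm
roi=np.zeros(d.shape,bool);roi[185:252,255:310]=1
w=roi&(im.min(2)>200)&(L[...,2]>0)&(v>215)&(T[...,2]>150)
print('white end n',w.sum(),'world',T[w].mean(0).round(1),'tool',np.median(L[w],0).round(1),L[w].min(0).round(),L[w].max(0).round())
k=roi&(im.max(2)<60)&(T[...,2]>60)
for z in range(20,160,20):
    q=L[k&(abs(L[...,2]-z)<10)]
    if len(q)>5: print(z,len(q),np.percentile(q,[2,50,98],axis=0).round(1).tolist())
W=cloud('top',np.load('top0.npy'))
for z in range(150,500,50):
    m=(abs(W[...,2]-z)<25)&(abs(W[...,1]-274)<130)&(W[...,0]>430)
    if m.sum():print(z,m.sum(),np.percentile(W[m][:,0],[1,10]).round())
E
```

```text
cam in tool [  64.7   -0.5 -165.9]
white end n 397 world [ 542.7 -189.3  184.2] tool [-13.8  -3.3  72.8] [-22. -12.  71.] [-5.  6. 75.]
80 495 [[-25.4, -15.1, 73.5], [-6.3, -1.8, 75.9], [0.4, 9.9, 89.3]]
100 151 [[-1.5, -14.0, 90.3], [0.1, -2.7, 99.8], [0.5, 8.9, 109.0]]
120 70 [[-1.8, -13.9, 110.5], [-0.0, -0.6, 116.1], [0.4, 9.6, 128.8]]
140 70 [[-1.4, -13.7, 130.8], [0.0, -1.6, 141.6], [0.5, 9.1, 149.0]]
150 1021 [556. 560.]
200 408 [615. 618.]
250 290 [618. 620.]
300 450 [618. 618.]
350 4064 [619. 627.]
450 18 [667. 667.]
```

arm_command(steps=[[[-0.55, -0.07, -0.45], [0, 0, 0], 1], [[-0.55, -0.07, -0.45], [0, 0, 0], 1], [[1.28, 0.47, -1.62], [0, 0, 0], 1], [[1.28, 0.47, -1.62], [0, 0, 0], 1], [[1.28, 0.47, -1.62], [0, 0, 0], 1], [[1.28, 0.47, -1.62], [0, 0, 0], 1], [[1.28, 0.47, -1.62], [0, 0, 0], 1], [[1.28, 0.47, -1.62], [0, 0, 0], 1]])

```text
clock: 2.55
position: [577.9, -181.6, 143.5]
tool_rot: [-0.059, 0.926, 0.162, 0.336]
ft_force: [-0.6, 1.3, 0.3]
width: 1.0
```

arm_command(steps=[[[0, 0, 0], [0, 0, 0], 0], [[0, 0, 0], [0, 0, 0], 0], [[0, 0, 0], [0, 0, 0], 0], [[0, 0, 0], [0, 0, 0], 0], [[0, 0, 0], [0, 0, 0], 0], [[0, 0, 0], [0, 0, 0], 0], [[0, 0, 0], [0, 0, 0], 0], [[0, 0, 0], [0, 0, 0], 0]], grip_force=35)

```text
clock: 3.35
position: [577.0, -180.9, 144.5]
tool_rot: [-0.06, 0.926, 0.162, 0.337]
ft_force: [-0.9, -0.3, -0.1]
width: 0.365
```

```bash
python3 - <<'E'
from h import *
s=state();print({k:np.round(s[k],2) for k in('clock','position','tool_rot','width','ft_force','joint_pos')})
E
```

```text
{'clock': np.float64(3.35), 'position': array([ 577.02, -180.91,  144.53]), 'tool_rot': array([-0.06,  0.93,  0.16,  0.34]), 'width': np.float64(0.37), 'ft_force': array([-0.85, -0.34, -0.14]), 'joint_pos': array([ 1.06,  0.69, -0.8 ,  2.1 , -0.99,  0.04,  0.27])}
```

arm_command(steps=[[[0, 0, 0], [0, 0, 0], 0], [[0, 0, 0], [0, 0, 0], 0], [[0, 0, 0], [0, 0, 0], 0], [[0, 0, 0], [0, 0, 0], 0], [[0, 0, 0], [0, 0, 0], 0], [[0, 0, 0], [0, 0, 0], 0], [[0, 0, 0], [0, 0, 0], 0], [[0, 0, 0], [0, 0, 0], 0]])

```text
clock: 4.15
position: [577.0, -180.9, 144.5]
tool_rot: [-0.061, 0.926, 0.162, 0.337]
ft_force: [-2.3, -0.7, 2.5]
width: 0.298
```

arm_command(steps=[[[-0.6, -0.22, 0.76], [0, 0, 0], 0], [[-0.6, -0.22, 0.76], [0, 0, 0], 0], [[-0.9, -0.33, 1.14], [0, 0, 0], 0], [[-0.9, -0.33, 1.14], [0, 0, 0], 0], [[-0.9, -0.33, 1.14], [0, 0, 0], 0], [[-0.9, -0.33, 1.14], [0, 0, 0], 0], [[-0.9, -0.33, 1.14], [0, 0, 0], 0], [[-0.9, -0.33, 1.14], [0, 0, 0], 0]])

```text
clock: 4.95
position: [509.9, -205.1, 228.9]
tool_rot: [-0.06, 0.926, 0.162, 0.337]
ft_force: [-0.4, -0.8, -0.8]
width: 0.299
```

```bash
python3 - <<'E'
from h import *
s=state();print({k:np.round(s[k],2) for k in('clock','position','tool_rot','width','ft_force','joint_pos')})
im,d=get_image('scene');i2,_=get_image('wrist')
cv2.imwrite('pics/s2.png',np.hstack([cv2.resize(im[100:260,280:440],(400,400)),cv2.resize(i2,(400,300))[0:300].repeat(1,0) if 0 else cv2.copyMakeBorder(cv2.resize(i2,(400,300)),0,100,0,0,0)]))
E
```

```text
{'clock': np.float64(4.95), 'position': array([ 509.87, -205.09,  228.91]), 'tool_rot': array([-0.06,  0.93,  0.16,  0.34]), 'width': np.float64(0.3), 'ft_force': array([-0.44, -0.82, -0.81]), 'joint_pos': array([ 1.13,  0.42, -0.64,  2.12, -0.92,  0.38,  0.18])}
```

View pics/s2.png

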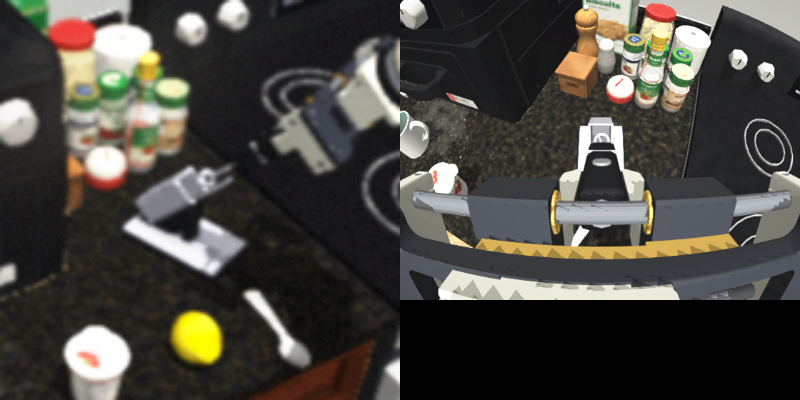

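The frother is drawn about 110 mm, gripped and clear of the sleeve mouth: the shaft shows at about (240,160) in the left half of the picture and the mouth at (207,178). Next I pull a bit more and turn it upright.

arm_command(steps=[[[-0.9, -0.33, 1.15], [0, 0, 0], 0], [[-0.9, -0.33, 1.15], [0, 0, 0], 0], [[-0.9, -0.33, 1.15], [0, 0, 0], 0], [[0, 0, 1], [-0.047, 0.131, 0], 0], [[0, 0, 1], [-0.047, 0.131, 0], 0], [[0, 0, 1], [-0.047, 0.131, 0], 0], [[0, 0, 1], [-0.047, 0.131, 0], 0], [[0, 0, 1], [-0.047, 0.131, 0], 0]])

```text
clock: 5.85
position: [485.7, -210.8, 305.6]
tool_rot: [-0.016, 0.984, 0.174, 0.044]
ft_force: [0.5, 0.3, -1.6]
width: 0.297
```

arm_command(steps=[[[0.2, 3, 0], [0, 0, 0], 0], [[0.2, 4, 0], [0, 0, 0], 0], [[0.2, 4.5, 0], [0, 0, 0], 0], [[0.2, 4.5, 0], [0, 0, 0], 0], [[0.2, 4.5, 0], [0, 0, 0], 0], [[0.2, 4.5, 0], [0, 0, 0], 0], [[0.2, 4.5, 0], [0, 0, 0], 0], [[0.2, 4, 0], [0, 0, 0], 0]])

```text
clock: 6.65
position: [501.0, 127.0, 304.1]
tool_rot: [-0.018, 0.983, 0.175, 0.047]
ft_force: [1.0, -0.8, -0.3]
width: 0.298
```

```bash
python3 - <<'E'
from h import *
s=state();print({k:np.round(s[k],2) for k in('clock','position','tool_rot','width','ft_force','joint_pos')})
print(R.from_quat(np.roll(s['tool_rot'],-1)).as_matrix().round(3))
E
```

```text
{'clock': np.float64(6.65), 'position': array([500.97, 127.03, 304.08]), 'tool_rot': array([-0.02,  0.98,  0.18,  0.05]), 'width': np.float64(0.3), 'ft_force': array([ 1.01, -0.82, -0.35]), 'joint_pos': array([-0.03,  0.29, -0.33,  1.74,  0.08,  1.03, -1.6 ])}
[[ 0.934  0.347  0.085]
 [ 0.343 -0.938  0.053]
 [ 0.098 -0.02  -0.995]]
```

arm_command(steps=[[[0, 3, 0], [-0.027, 0.043, 0], 0], [[0, 3, 0], [-0.026, 0.042, 0], 0], [[0, 3, 0], [0, 0, 0], 0], [[0, 3, 0], [0, 0, 0], 0], [[0, 2, 0], [0, 0, 0], 0], [[0, 0.7, 0], [0, 0, 0], 0], [[0, 0, 0], [0, 0, 0], 0], [[0, 0, 0], [0, 0, 0], 0]])

```text
clock: 7.45
position: [502.2, 269.5, 304.1]
tool_rot: [0.001, 0.985, 0.174, 0.0]
ft_force: [-0.0, -0.2, -0.9]
width: 0.301
```

```bash
python3 - <<'E'
from h import *
s=state();print({k:np.round(s[k],3) for k in('clock','position','tool_rot','width','joint_pos')})
print(R.from_quat(np.roll(s['tool_rot'],-1)).as_matrix().round(3)[:,2])
im,d=get_image('scene');it,_=get_image('top');np.save('s3.npy',d)
p=s['position'];print('expected tip px',proj('scene',[p-[0,0,146],[500,274,91]]).round(),proj('top',[p-[0,0,146],[500,274,91]]).round())
cv2.imwrite('pics/s3f.png',im);cv2.imwrite('pics/t3f.png',it)
cv2.imwrite('pics/s3.png',np.hstack([cv2.resize(im[180:290,200:310],(400,400),interpolation=2),cv2.resize(it[170:280,185:295],(400,400),interpolation=2)]))
E
```

```text
{'clock': np.float64(7.45), 'position': array([502.187, 269.508, 304.106]), 'tool_rot': array([0.001, 0.985, 0.174, 0.   ]), 'width': np.float64(0.301), 'joint_pos': array([-0.31 ,  0.436, -0.345,  1.519,  0.156,  1.214, -1.901])}
[ 0.001 -0.003 -1.   ]
expected tip px [[251. 232.]
 [251. 250.]] [[237. 227.]
 [237. 231.]]
```

View pics/s3.png

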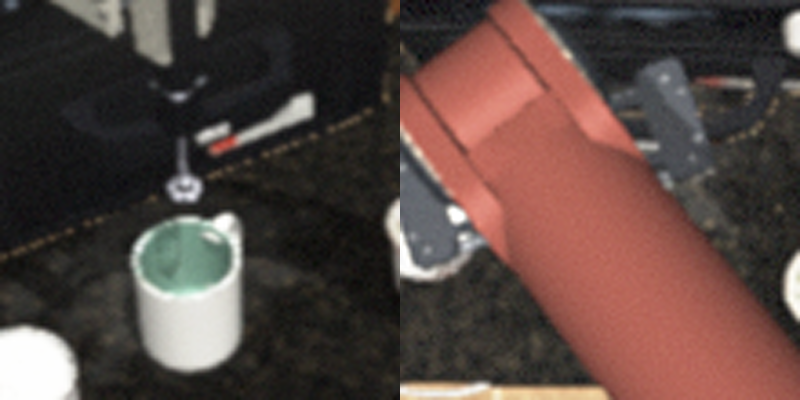

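The whisk is at scene pixel (251,232), just where predicted, and the rim centre at (251,251) matches the measured mug axis. I'll lower it with a small centring shift.

arm_command(steps=[[[-0.2, 0.45, 0], [0, 0, 0], 0], [[0, 0, -1.8], [0, 0, 0], 0], [[0, 0, -2], [0, 0, 0], 0], [[0, 0, -2], [0, 0, 0], 0], [[0, 0, -2], [0, 0, 0], 0], [[0, 0, -2], [0, 0, 0], 0], [[0, 0, -1.5], [0, 0, 0], 0], [[0, 0, -0.7], [0, 0, 0], 0]])

```text
clock: 8.35
position: [499.4, 274.7, 183.1]
tool_rot: [0.001, 0.985, 0.174, -0.001]
ft_force: [-0.8, 0.4, -0.9]
width: 0.301
```

arm_command(steps=[[[0, 0, 0], [0, 0, 0], 0], [[0, 0, 0], [0, 0, 0], 0], [[0, 0, 0], [0, 0, 0], 0], [[0, 0, 0], [0, 0, 0], 0], [[0, 0, 0], [0, 0, 0], 0], [[0, 0, 0], [0, 0, 0], 0], [[0, 0, 0], [0, 0, 0], 0], [[0, 0, 0], [0, 0, 0], 0]])

```text
clock: 9.15
position: [500.0, 275.6, 184.5]
tool_rot: [0.001, 0.985, 0.175, 0.001]
ft_force: [-0.2, -0.1, -0.8]
width: 0.3
```

```bash
python3 - <<'E'
from h import *
s=state();print({k:np.round(s[k],3) for k in('clock','position','tool_rot','width','ft_force','qd')})
im,d=get_image('scene')
i0=cv2.imread('pics/scene0.png')
print('rim axis px',proj('scene',[[500,274,91]]).round(1))
cv2.imwrite('pics/s4.png',np.hstack([cv2.resize(i0[200:300,200:300],(400,400),interpolation=2),cv2.resize(im[200:300,200:300],(400,400),interpolation=2)]))
E
```

```text
{'clock': np.float64(9.15), 'position': array([499.994, 275.572, 184.472]), 'tool_rot': array([0.001, 0.985, 0.175, 0.001]), 'width': np.float64(0.3), 'ft_force': array([-0.178, -0.134, -0.767]), 'qd': array([ 0.001,  0.001,  0.001,  0.001,  0.001,  0.   , -0.001])}
rim axis px [[250.7 250.2]]
```

View pics/s4.png

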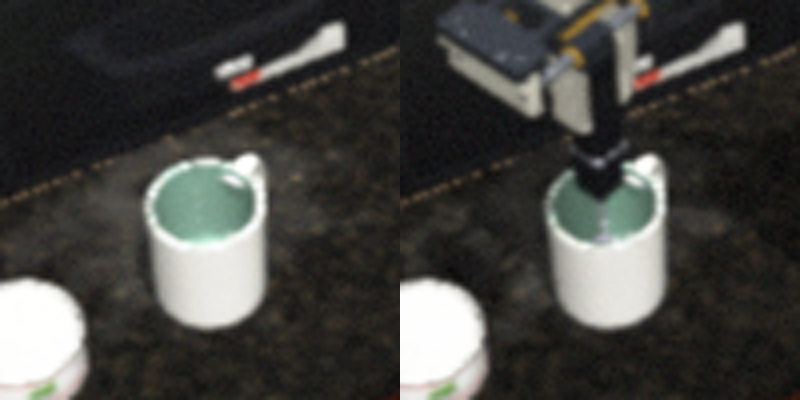

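The before/after crop shows the mug unmoved, with its rim at crop (207,203). The shaft drops into the bowl centre at crop (603,215) and there is no contact force. I'm handing in.

```bash
python3 -c "
from bench import *
print(hand_in())"
```

```text
the job is handed in; nothing more can be done
None
```

I drew the frother out of its stand and turned it upright. The whisk is now inside the white mug, still held in the gripper, and I handed the job in at about 9 s of the 42 s allowed. No verdict was reported.

- **Position:** the tool was at (500, 276, 184) mm, upright to within 0.2° when last checked just before lowering, and its orientation reading did not change after that. This puts the whisk's lower end at about z = 38 mm, roughly 2 mm from the measured mug axis. The tip height is worked out from the grasp; it matched the camera to the pixel above the mug, but the whisk itself is hidden inside it.
- **Grip:** the opening read 0.30 (about 28 mm, the handle's width) from the grasp to the end. The arm was still, and the force readings stayed within the sensor's offset of about 1 N.
- **Mug and surroundings:** the before and after pictures show the mug unmoved. The yoghurt pot, the nearer lemon and the teaspoon looked undisturbed after the draw, and the tin at the end. I did not check the other lemon or make a separate measurement of any of them.

No check failed or disagreed.

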